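Reset the use counter and open the cleaning-tablet jar

TASK

The espresso machine's cleaning-tablet jar is due for a refill. First turn the use-counter knob on the jar's station counter-clockwise, back to its zero stop; then unscrew the tight cap of the jar, which the square socket braces against turning, and once the threads are free lift the cap off and hold it level just above the open jar, centred over the mouth with its lower edge about 2 to 4 cm over the rim. Finish while holding the cap there: do not put it down or let go, leave the jar standing in its socket, and leave the tamper, pitcher and cup where they are.

Things in the scene. Friction and masses are not known exactly. Their poses are not given: they have to be found in the camera images.
- station: Steel station fixed to the worktop: plate 120 x 300 x 8 mm, origin mid-underside on the worktop, x across its short side (away from the robot at zero yaw), y along it, z up. At y = +80 mm a square socket, 63 mm inside, walls 34 mm high above the plate, holds the jar; at y = -85 mm stands an aluminium counter housing 90 x 90 mm, its top 60 mm above the worktop.
- counter (a joint): Use-counter knob on the housing, upright axis, in rad: 0 at the zero stop, grows as it is turned clockwise seen from above (to 1.5 at most); it starts between 0.6 and 1.3, so turning it counter-clockwise by its reading brings it to the stop. It stays where it is left; stiffness about 0.05 N m.
- counter_grip (a point): On the knob's axis at gripping height, 97 mm above the worktop; turns with the knob: x along the bar, z up. Black knob: a bar 42 mm long, 14 wide, 32 high (top 7 mm above this point) on a disc 44 mm across. A white line on its top marks its -x end; at zero it points along the station's -x, to the long tick on the housing.
- jar_mouth (a point): Centre of the rim of the jar's mouth, 102 mm above the jar's underside, 110 mm above the worktop; z up, x along one side of the jar. Round neck, 42 mm across. A rubber spring seal in the mouth presses the shut cap up with about 10 N and stands at most 6 mm above the rim once the cap is off.
- cap_center (a point): Centre (half-way up) of the black ribbed round cap, 57 mm across, 30 tall, about 45 g; z up. Shut, it lies 10 to 11 mm below the rim's level, the cap's lower edge 2.5 mm above the jar's square shoulder. Turning it 1.25 to 1.5 rad counter-clockwise (from above; 0.2 to 0.3 N m, one grasp) frees it from any start; it rises 1 to 3 mm. Then it lifts straight up, clear of the rim after 26 mm.
- tamper: Bystander: dark steel coffee tamper, 58 mm across, 86 mm high, standing on the worktop beyond the station; origin at the centre of its underside.
- pitcher: Bystander: steel milk pitcher with handle, 80 mm across, 85 mm high; origin at the centre of its underside.
- cup: Bystander: white ceramic cup, 72 mm across, 58 mm high; origin at the centre of its underside.
- jar: White tablet jar, square body 60 x 60 x 74 mm with a round threaded neck, about 0.45 kg, standing loose in the socket, which braces it against turning; origin at the centre of its underside, 8 mm above the worktop; z up.
- cap: The same cap, origin at the centre of its lower edge, x axis fixed in it: at the start -0.35 to +0.17 rad counter-clockwise of the jar's x axis. The thread is free from 0.85 to about 2.2 rad counter-clockwise of the jar's x axis; beyond that it catches again.
There are look-alikes about, which are no part of the job. Of the things that look like the cap, the largest one is meant.

How it is judged:
On the way, in this order (a step that is already met when the one before it is completed fails the run):
1. the counter knob is back at its zero stop, the cap still shut on the jar (value of joint counter below 0.08 rad and z of cap_center in the frame of jar_mouth below 0 m), for 0.2 s.
2. the cap is turned until its threads are free (angle between the x axis of cap_center and the x axis of jar_mouth, either way round above 0.72 rad), for 0.1 s.
At the end, for the whole second after the job is handed in: Knob within 0.08 rad of zero; the cap gripped by the fingers and still, touching the jar nowhere, its lower edge 8 to 60 mm above the jar's rim, within 20 mm of the mouth's axis and within 0.2 rad of level; the jar still standing in its socket (raised under 4 mm, upright within 0.1 rad) (value of joint counter below 0.08 rad and z of cap_center in the frame of jar_mouth between 0.023 and 0.075 m and horizontal distance between cap_center and jar_mouth below 0.02 m and angle between cap_center's own z axis and vertical below 0.2 rad and contact force between the fingers and cap above 1 N and contact force between cap and jar below 0.05 N and linear speed of cap below 0.03 m/s and z of jar_mouth in the frame of station below 0.114 m and angle between jar_mouth's own z axis and vertical below 0.1 rad); the arm keeps its last pose, push and grip.
It fails at once if the jar is pulled up out of its socket (15 mm) or tipped (z of jar_mouth in the frame of station above 0.125 m or angle between jar_mouth's own z axis and vertical above 0.25 rad).
It fails at once if a bystander is pushed more than 30 mm (distance of any of tamper, pitcher, cup from where it was at the start of the episode above 0.03 m).
It also fails if it takes over 51 s, if anything falls off the work surface, if the arm or the gripper's body presses on something with over 40 N, if the wrist force passes 120 N, or if a joint passes its speed limit or range.

ROBOT

A 6-joint arm with a two-finger parallel gripper is mounted at the origin on the work surface. World frame = base frame: x ahead of the robot, y to its left, z up, the work surface at z = 0. Lengths are in m, angles in rad, forces in N, time in s.
With the tool pointing down it reaches from about 0.325 to 0.75 m from the base axis. Payload 7.6 kg.
Tool frame: the origin (TCP) lies on the centre line of the jaws, within the pads' length; the fingertips stand 19 mm ahead of it and the grasp point (between the pads) is the TCP; z points along the fingers, y is the direction in which the jaws open and shut (so a half turn about z gives the same grasp; the last joint's range is limited). The gripper opens to 85 mm and grips with 20 to 120 N. Pads are 22 mm wide; open, the fingers measure 114 mm over their backs; the gripper's body (76 mm by 85 mm) begins 54 mm behind the grasp point. The pads swing forward as they close: fully open they stand 13 mm farther back than shut.
Start: joints at [-1.334, 0.052, 1.401, -0, 1.689, -0.07], TCP at [0.159, -0.5, 0.25] pointing down, gripper open.
Joint ranges: [-2.9, 2.9], [-0.91, 2.17], [0.12, 2.37], [-1.06, 4.2], [0.26, 2.73], [-2.93, 2.93]. Speed limits (rad/s): [2.57, 2.57, 3.01, 3.14, 3.14, 3.14].

INTERFACE

Orientations are given as a unit quaternion [w, x, y, z].
In Python, from station import get_state, camera, calibration, job_done gives the robot as it stands.
- The arm moves only by the shell command python3 -m handwheel 'ROWS' [OPENING] [FORCE]. ROWS is JSON, a list of rows, each an object with "delta_pos": the shift along the tool's x, y, z in mm, a list of three; "twist": the turn, a rotation vector about the tool's x, y, z in degrees, a list of three. In form: [{"delta_pos": [dx, dy, dz], "twist": [rx, ry, rz]}, ...]. A call has 1 to 5 rows; each row shifts and turns the commanded pose from where the row before left it, along the tool's axes as they then stand; what a row does not reach is not made up. A row lasts 1/8 s, in which the tool goes at most 62.5 mm and 10.7 degrees, less where a joint would pass 70% of its speed; a pose out of reach is approached as far as the arm can. A call with a gripper value outside its range is refused whole. OPENING is the finger opening in mm, from 0 to 85.4, set as the call begins (- or left out, the last holds). The fingers move at their own pace and stop on an object; FORCE is the grip in N (left out, the last holds). Time passes only in rows, so rows that do not move let the fingers close. It gives the time, the measured TCP pose, the force and the opening at its end, in the units of the state.
- get_state(): the state, without advancing time (a new reading comes with each control period).
- camera(name): name is "scene" or "top"; returns the picture (480x640x3 uint8, red, green, blue); there is no depth.
- calibration(name): a dict with "K" (3x3 intrinsics, pixels), "k1" (the pictures are not rectified: a ray, as slopes to the right and down, at radius r is drawn at 1 + k1 r^2 times it, then the intrinsics apply), "R" (3x3) and "t" (3): a world point X has camera coordinates R X + t. Camera axes: x right, y down, z forward; pixel columns grow to the right and rows downward; lengths in m; the calibration is good to about 2 mm. A picture is of the moment at which its call begins. calibration takes no time and is no camera call.
- job_done(): hands the job in, once; it reports no verdict.
The state is a dict: "clock": time; "q": joint angles; "dq": joint speeds; "tau": joint torques, N m; "ee_pos": TCP position; "ee_rot": TCP orientation; "contact_force": force on the tool from outside, world axes, zero at the start; "torque": the same for the moment, N m; "width": opening from 0.0 (shut) to 1.0 (fully open).
Only numpy, scipy, OpenCV 4.12 (cv2) and the standard library are available. Lean on these libraries where they do the work, as an engineer would, in place of code of your own. Each camera call takes 0.05 s, during which the arm holds its last target. There are 200 camera calls.

## Working session

There is one attempt and no reset: what is moved stays moved. The work goes in short steps, Python scripts to look and compute and a shell command to move; the robot and the scene stay as the last step left them, time stands still between calls to the robot, and variables do not carry over. Pictures are saved under pics/ and viewed, about 8 in all and at most 12, crops included, and the job is handed in when it is done.

```bash
mkdir -p pics; python3 - <<'E'
from station import *
import cv2,numpy as np
for n in("scene","top"):
    cv2.imwrite(f"pics/{n}0.png",camera(n)[:,:,::-1]);c=calibration(n)
    print(n,np.round(c["K"],1).tolist(),c["k1"],np.round(c["R"],3).tolist(),np.round(c["t"],3))
print(get_state())
E
```

```text
scene [[458.1, 0.0, 317.1], [0.0, 458.1, 243.4], [0.0, 0.0, 1.0]] -0.024361066305626178 [[0.903, 0.43, -0.002], [0.303, -0.638, -0.708], [-0.306, 0.639, -0.706]] [-0.616 -0.103  1.025]
top [[615.7, 0.0, 319.4], [0.0, 615.7, 245.5], [0.0, 0.0, 1.0]] -0.1535806084414154 [[0.012, -1.0, -0.007], [-0.996, -0.011, -0.084], [0.084, 0.008, -0.996]] [0.047 0.644 1.025]
{'clock': 0.1, 'q': array([-1.33430819e+00,  5.27795144e-02,  1.40161138e+00,  2.51009477e-05,
        1.68859260e+00, -7.02904990e-02]), 'dq': array([-0.00100531, -0.0032577 , -0.00310475,  0.00123831, -0.00089259,
        0.00179362]), 'tau': array([ 4.14998776e-04, -3.82582748e+01, -3.60986209e+01, -9.82796973e-05,
        4.78239046e-03,  3.53440317e-07]), 'ee_pos': array([ 0.15852188, -0.50024845,  0.24955959]), 'ee_rot': array([-6.94055457e-04,  9.88258443e-01,  1.52789939e-01, -4.53006305e-05]), 'contact_force': array([-0.01466814,  0.17191961,  0.03782678]), 'torque': array([ 0.01849272, -0.00491486,  0.02824111]), 'width': 0.9991994195744895}
```

View pics/scene0.png

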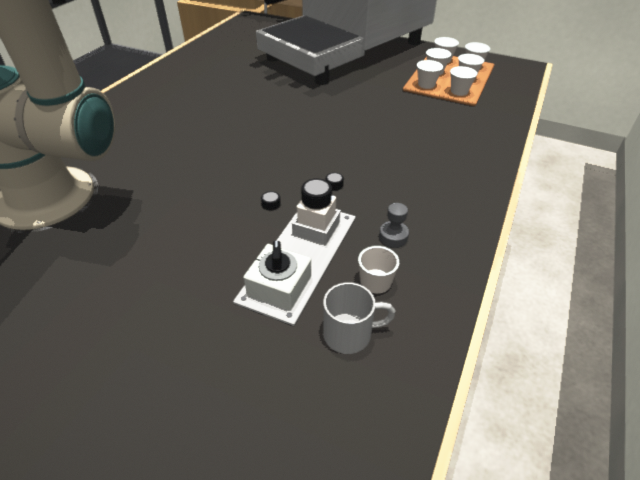

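View pics/top0.png

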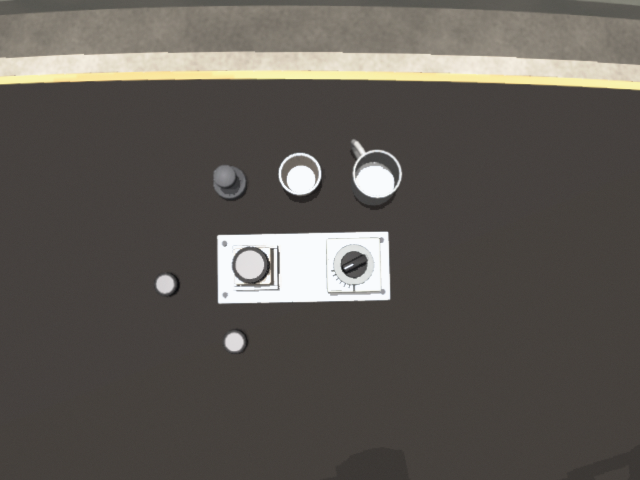

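The top view shows the plate (217..390, 233..303), the jar cap at (250,265), the knob at (354,264) and the bystanders above at rows 150–200. The two small caps at (166,284) and (235,342) are the look-alikes. Next I'll measure.

```bash
cat > h.py <<'E'
from station import *
import cv2,numpy as np
def ray(n,uv):
    c=calibration(n);K=np.array(c["K"]);k=c["k1"];R=np.array(c["R"]);t=np.array(c["t"])
    p=np.array(cv2.undistortPoints(np.array([[uv]],float),K,np.array([k,0,0,0,0.]))).ravel()
    return -R.T@t, R.T@np.array([p[0],p[1],1])
def onz(n,uv,z):
    o,d=ray(n,uv);return o+d*(z-o[2])/d[2]
def proj(n,X):
    c=calibration(n);R=np.array(c["R"])
    return cv2.projectPoints(np.array([X],float),cv2.Rodrigues(R)[0],np.array(c["t"],float),np.array(c["K"]),np.array([c["k1"],0,0,0,0.]))[0].ravel()
E
python3 - <<'E'
from h import *
im=cv2.imread("pics/top0.png");g=cv2.cvtColor(im,cv2.COLOR_BGR2GRAY)
m=np.zeros_like(g);m[225:312,205:400]=(g[225:312,205:400]>150)*255
m=cv2.morphologyEx(m,cv2.MORPH_CLOSE,np.ones((5,5)))
cs=max(cv2.findContours(m,cv2.RETR_EXTERNAL,2)[0],key=cv2.contourArea)
P=np.array([onz("top",p[0].astype(float),.008)[:2] for p in cs],np.float32)
r=cv2.minAreaRect(P);b=cv2.boxPoints(r);print("plate",r,b.tolist())
# plate yaw, y-axis along long side pointing +y
e=max([b[1]-b[0],b[2]-b[1]],key=np.linalg.norm);e=e/np.linalg.norm(e);e*=np.sign(e[1]);yaw=np.arctan2(-e[0],e[1]);c=np.array(r[0])
print("yaw",yaw,"jar",c+.08*e,"knob",c-.085*e)
# cap top: grey disc; knob
cap=g[240:292,225:280]
for nm,(x0,y0,x1,y1),lo,hi,z in(("cap",(225,240,280,292),90,215,.115),):
    pass
print("cap top ray",onz("top",(250,264),.115), "knob",onz("top",(354.5,263.5),.104))
big=cv2.hconcat([cv2.resize(im[235:300,x:x+65],(390,390),interpolation=cv2.INTER_CUBIC) for x in(220,322)])
cv2.imwrite("pics/crop0.png",big)
E
```

```text
plate ((0.6067938804626465, 0.08367232978343964), (0.11946281045675278, 0.29965561628341675), 1.9305651187896729) [[0.5420489311218262, 0.23140284419059753], [0.5521438121795654, -0.06808269023895264], [0.6715388298034668, -0.06405818462371826], [0.6614439487457275, 0.2354273498058319]]
yaw 0.03369465 jar [0.60409882 0.16362692] knob [ 0.60965738 -0.00127942]
cap top ray [0.60530952 0.16272704 0.115     ] knob [ 0.60866942 -0.00143309  0.104     ]
```

View pics/crop0.png

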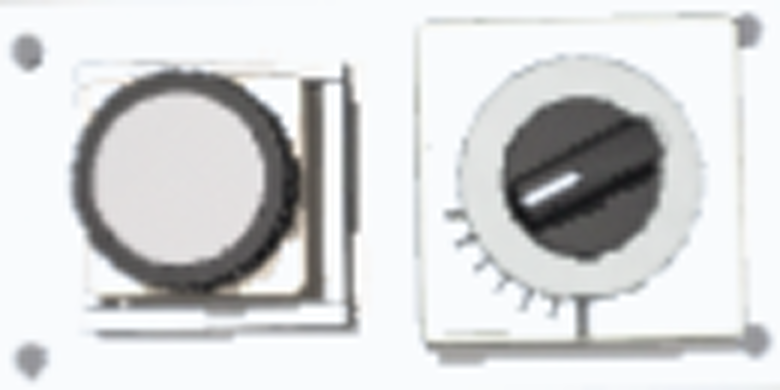

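The plate and direct rays agree within 2 mm: knob at (0.609,-0.001), jar at (0.604,0.163). The white line puts the counter at about 1.13 rad. I'll move above the knob, then turn the tool to align with the bar.

```bash
R='echo'; 
python3 -m handwheel '[{"delta_pos":[48.3,-28.3,0],"twist":[0,0,0]},{"delta_pos":[48.3,-28.3,0],"twist":[0,0,0]},{"delta_pos":[48.3,-28.3,0],"twist":[0,0,0]},{"delta_pos":[48.3,-28.3,0],"twist":[0,0,0]}]' 50 40
python3 -m handwheel '[{"delta_pos":[48.3,-28.3,0],"twist":[0,0,0]},{"delta_pos":[48.3,-28.3,0],"twist":[0,0,0]},{"delta_pos":[48.3,-28.3,0],"twist":[0,0,0]},{"delta_pos":[48.3,-28.3,0],"twist":[0,0,0]}]'
python3 -m handwheel '[{"delta_pos":[48.3,-28.3,0],"twist":[0,0,0]},{"delta_pos":[48.3,-28.3,0],"twist":[0,0,0]},{"delta_pos":[48.3,-28.3,0],"twist":[0,0,0]},{"delta_pos":[48.3,-28.3,0],"twist":[0,0,0]}]'
python3 -m handwheel '[{"delta_pos":[0,0,0],"twist":[0,0,10]},{"delta_pos":[0,0,0],"twist":[0,0,10]},{"delta_pos":[0,0,0],"twist":[0,0,10]},{"delta_pos":[0,0,0],"twist":[0,0,10]}]'
python3 -m handwheel '[{"delta_pos":[0,0,0],"twist":[0,0,10]},{"delta_pos":[0,0,0],"twist":[0,0,10]},{"delta_pos":[0,0,0],"twist":[0,0,10]},{"delta_pos":[0,0,0],"twist":[0,0,10]},{"delta_pos":[0,0,0],"twist":[0,0,0]}]'
cat >> h.py <<'E'
from scipy.spatial.transform import Rotation as Ro
def st(tgt=None):
    s=get_state();q=s["ee_rot"];R=Ro.from_quat([q[1],q[2],q[3],q[0]]).as_matrix()
    print("t",round(s["clock"],2),"pos",np.round(s["ee_pos"],4),"yaw",round(np.degrees(np.arctan2(R[1,0],R[0,0])),2),"z",np.round(R[:,2],3),"F",np.round(s["contact_force"],1),"M",np.round(s["torque"],2),"w",round(s["width"]*85.4,1),"q",np.round(s["q"],2))
    if tgt is not None: print("tool delta mm",np.round(R.T@(np.array(tgt)-s["ee_pos"])*1000,1))
E
python3 -c "
from h import *
st([.6092,-.0013,.097])"
```

```text
clock: 0.6
ee_pos: [0.3094, -0.3327, 0.25]
ee_rot: [-0.0, 0.988, 0.153, -0.0]
contact_force: [1.0, -1.1, 0.1]
width: 0.59
clock: 1.1
ee_pos: [0.4594, -0.1663, 0.25]
ee_rot: [-0.0, 0.988, 0.153, -0.0]
contact_force: [0.1, -1.7, 0.2]
width: 0.588
clock: 1.6
ee_pos: [0.6095, -0.0001, 0.2498]
ee_rot: [0.0, 0.988, 0.153, -0.0]
contact_force: [1.0, -1.8, 0.3]
width: 0.583
clock: 2.1
ee_pos: [0.6084, -0.0016, 0.2496]
ee_rot: [0.0, 0.98, -0.197, -0.001]
contact_force: [-0.1, -0.2, -0.8]
width: 0.583
clock: 2.72
ee_pos: [0.6084, -0.0017, 0.2497]
ee_rot: [0.0, 0.856, -0.518, -0.0]
contact_force: [-0.1, 0.5, -0.1]
width: 0.586
t 2.73 pos [ 0.6084 -0.0017  0.2497] yaw -62.33 z [-0.001 -0.    -1.   ] F [-0.1  0.5 -0.1] M [-0.04 -0.03 -0.01] w 50.1 q [-0.06  0.29  1.13 -0.    1.72  2.6 ]
tool delta mm [ 1.000e-01 -1.000e+00  1.527e+02]
```

```bash
python3 -m handwheel '[{"delta_pos":[0,-1,40],"twist":[0,0,1]},{"delta_pos":[0,0,40],"twist":[0,0,0]},{"delta_pos":[0,0,30],"twist":[0,0,0]},{"delta_pos":[0,0,20],"twist":[0,0,0]},{"delta_pos":[0,0,20],"twist":[0,0,0]}]'
python3 -m handwheel '[{"delta_pos":[0,0,0],"twist":[0,0,0]},{"delta_pos":[0,0,0],"twist":[0,0,0]},{"delta_pos":[0,0,0],"twist":[0,0,0]},{"delta_pos":[0,0,0],"twist":[0,0,0]},{"delta_pos":[0,0,0],"twist":[0,0,0]}]' 0 40
python3 -c "
from h import *
st([.6092,-.0013,.097])"
```

```text
clock: 3.35
ee_pos: [0.6098, -0.0013, 0.0999]
ee_rot: [-0.0, 0.851, -0.525, 0.0]
contact_force: [-1.0, 0.3, -0.2]
width: 0.587
clock: 3.98
ee_pos: [0.6084, -0.0019, 0.1015]
ee_rot: [0.001, 0.851, -0.526, -0.001]
contact_force: [-10.4, -1.6, 3.8]
width: 0.154
t 3.98 pos [ 0.6084 -0.0019  0.1015] yaw -63.43 z [-0.003 -0.001 -1.   ] F [-10.4  -1.6   3.8] M [-0.36  1.58  0.05] w 13.2 q [-0.06  0.38  1.33 -0.    1.44  2.61]
tool delta mm [-0.2 -1.   4.5]
```

```bash
python3 -m handwheel '[{"delta_pos":[0,1.5,0],"twist":[0,0,0]},{"delta_pos":[0,0,0],"twist":[0,0,-8]},{"delta_pos":[0,0,0],"twist":[0,0,-8]},{"delta_pos":[0,0,0],"twist":[0,0,-8]},{"delta_pos":[0,0,0],"twist":[0,0,-8]}]'
python3 -m handwheel '[{"delta_pos":[0,0,0],"twist":[0,0,-8]},{"delta_pos":[0,0,0],"twist":[0,0,-8]},{"delta_pos":[0,0,0],"twist":[0,0,-8]},{"delta_pos":[0,0,0],"twist":[0,0,-5]},{"delta_pos":[0,0,0],"twist":[0,0,0]}]'
python3 -c "
from h import *
st([.6092,-.0013,.097])"
```

```text
clock: 4.6
ee_pos: [0.6078, -0.0023, 0.1015]
ee_rot: [0.0, 0.963, -0.269, -0.0]
contact_force: [-5.8, -1.7, 2.0]
width: 0.158
clock: 5.22
ee_pos: [0.6077, -0.0026, 0.1015]
ee_rot: [0.001, 1.0, -0.021, -0.001]
contact_force: [-6.2, -3.0, 3.4]
width: 0.154
t 5.22 pos [ 0.6077 -0.0026  0.1015] yaw -2.38 z [-0.001 -0.001 -1.   ] F [-6.2 -3.   3.4] M [-0.27  1.15  0.04] w 13.1 q [-0.06  0.38  1.33 -0.    1.44  1.55]
tool delta mm [ 1.5 -1.4  4.4]
```

```bash
python3 -m handwheel '[{"delta_pos":[0,0,0],"twist":[0,0,-2]},{"delta_pos":[0,0,0],"twist":[0,0,-2]},{"delta_pos":[0,0,0],"twist":[0,0,0]}]'
python3 -c "
from h import *
st()"
python3 -m handwheel '[{"delta_pos":[0,0,0],"twist":[0,0,-2]},{"delta_pos":[0,0,0],"twist":[0,0,0]}]'
python3 -c "
from h import *
st()"
python3 -m handwheel '[{"delta_pos":[0,0,0],"twist":[0,0,-2]},{"delta_pos":[0,0,0],"twist":[0,0,0]}]'
python3 -c "
from h import *
st()"
```

```text
clock: 5.6
ee_pos: [0.6077, -0.0026, 0.1015]
ee_rot: [0.001, 1.0, 0.014, -0.001]
contact_force: [-6.7, -3.5, 3.1]
width: 0.157
t 5.6 pos [ 0.6077 -0.0026  0.1015] yaw 1.59 z [-0.001 -0.001 -1.   ] F [-6.7 -3.5  3.1] M [-0.35  1.2   0.05] w 13.4 q [-0.06  0.38  1.33 -0.    1.44  1.48]
clock: 5.85
ee_pos: [0.6076, -0.0027, 0.1015]
ee_rot: [0.0, 1.0, 0.03, -0.001]
contact_force: [-6.8, -2.3, 2.4]
width: 0.156
t 5.85 pos [ 0.6076 -0.0027  0.1015] yaw 3.48 z [-0.001 -0.001 -1.   ] F [-6.8 -2.3  2.4] M [-0.28  1.26 -0.92] w 13.3 q [-0.06  0.38  1.33 -0.    1.44  1.45]
clock: 6.1
ee_pos: [0.6081, -0.0028, 0.1016]
ee_rot: [0.001, 0.999, 0.048, 0.0]
contact_force: [-3.9, -2.5, 2.8]
width: 0.155
t 6.1 pos [ 0.6081 -0.0028  0.1016] yaw 5.49 z [ 0.    -0.001 -1.   ] F [-3.9 -2.5  2.8] M [-0.42  0.86 -0.83] w 13.3 q [-0.06  0.38  1.33 -0.    1.44  1.41]
```

The moment jumped to −0.9 N·m at a yaw of about 2–3°, so the knob is at its zero stop. I'll release it, move over to the cap, and check the knob from there.

```bash
python3 -m handwheel '[{"delta_pos":[0,0,0],"twist":[0,0,0]},{"delta_pos":[0,0,0],"twist":[0,0,0]},{"delta_pos":[0,0,-30],"twist":[0,0,0]},{"delta_pos":[0,0,-35],"twist":[0,0,0]},{"delta_pos":[0,0,-35],"twist":[0,0,0]}]' 40
python3 -m handwheel '[{"delta_pos":[3,-41.5,0],"twist":[0,0,0]},{"delta_pos":[3,-41.5,0],"twist":[0,0,0]},{"delta_pos":[3,-41.5,0],"twist":[0,0,0]},{"delta_pos":[3,-41.5,0],"twist":[0,0,0]},{"delta_pos":[0,0,0],"twist":[0,0,0]}]' 85
python3 - <<'E'
from h import *
st([.6045,.1632,.106])
a=camera("top")[:,:,::-1];b=camera("scene")[:,:,::-1]
k=cv2.resize(a[225:315,205:400],(780,360),interpolation=cv2.INTER_CUBIC)
s=cv2.resize(b[150:320,230:410],(254,240))
s=cv2.copyMakeBorder(s,0,0,0,780-254,cv2.BORDER_CONSTANT)
cv2.imwrite("pics/c1.png",cv2.vconcat([k,s]))
E
```

```text
clock: 6.72
ee_pos: [0.6083, -0.0017, 0.2017]
ee_rot: [0.0, 0.999, 0.049, 0.001]
contact_force: [0.0, 0.8, -0.2]
width: 0.469
clock: 7.35
ee_pos: [0.6036, 0.1675, 0.2005]
ee_rot: [-0.0, 0.999, 0.051, 0.0]
contact_force: [-0.7, -0.4, 0.8]
width: 0.995
t 7.35 pos [0.6036 0.1675 0.2005] yaw 5.83 z [ 0.001  0.001 -1.   ] F [-0.7 -0.4  0.8] M [ 0.04 -0.03 -0.01] w 85.0 q [0.21 0.36 1.15 0.   1.63 1.68]
tool delta mm [ 0.4  4.4 94.5]
```

View pics/c1.png

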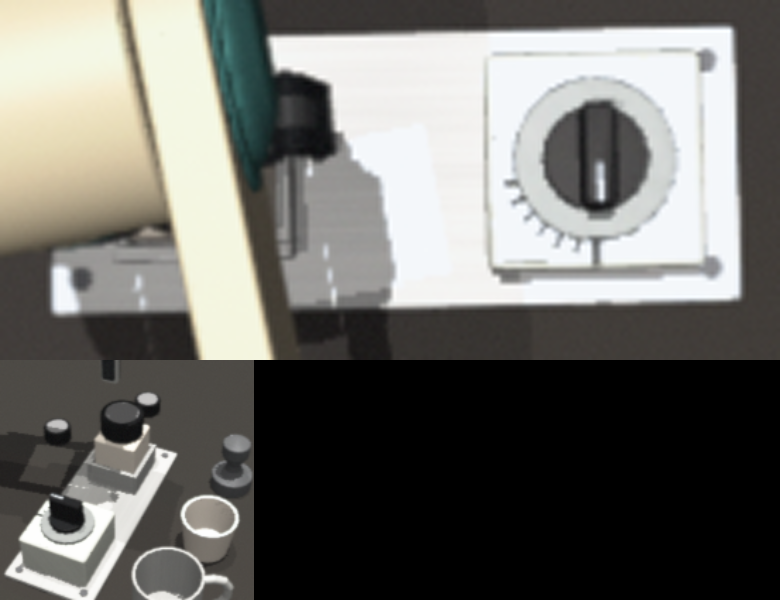

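The picture shows the knob's white line on the long tick, so it is at zero, and the bystanders are undisturbed. Now I'll descend on the cap.

```bash
python3 -m handwheel '[{"delta_pos":[0,4.4,20],"twist":[0,0,0]},{"delta_pos":[0,0,25],"twist":[0,0,0]},{"delta_pos":[0,0,25],"twist":[0,0,0]},{"delta_pos":[0,0,15],"twist":[0,0,0]},{"delta_pos":[0,0,10],"twist":[0,0,0]}]'
python3 -m handwheel '[{"delta_pos":[0,0,0],"twist":[0,0,0]}]'
python3 -c "
from h import *
st([.6045,.1632,.106])"
python3 -m handwheel '[{"delta_pos":[0,0,0],"twist":[0,0,0]},{"delta_pos":[0,0,0],"twist":[0,0,0]},{"delta_pos":[0,0,0],"twist":[0,0,0]}]' 50 40
python3 -c "
from h import *
st([.6045,.1632,.106])"
```

```text
clock: 8.07
ee_pos: [0.6045, 0.1594, 0.1048]
ee_rot: [0.0, 0.999, 0.048, -0.0]
contact_force: [0.1, 1.0, -0.2]
width: 0.999
clock: 8.2
ee_pos: [0.6043, 0.1597, 0.105]
ee_rot: [0.0, 0.999, 0.048, -0.0]
contact_force: [0.6, -0.1, 1.0]
width: 1.0
t 8.2 pos [0.6043 0.1597 0.105 ] yaw 5.56 z [-0.001 -0.    -1.   ] F [ 0.6 -0.1  1. ] M [-0.    0.01  0.01] w 85.4 q [ 0.2   0.42  1.27 -0.    1.46  1.67]
tool delta mm [ 0.5 -3.4 -1. ]
clock: 8.57
ee_pos: [0.6049, 0.1608, 0.1067]
ee_rot: [-0.001, 0.999, 0.049, 0.001]
contact_force: [-0.4, 3.9, 4.9]
width: 0.669
t 8.57 pos [0.6049 0.1608 0.1067] yaw 5.61 z [ 0.002  0.001 -1.   ] F [-0.4  3.9  4.9] M [0.55 0.11 0.01] w 57.1 q [0.2  0.42 1.27 0.   1.46 1.67]
tool delta mm [-0.1 -2.4  0.7]
```

```bash
python3 -m handwheel '[{"delta_pos":[0,-2,0],"twist":[0,0,0]},{"delta_pos":[0,0,0],"twist":[0,0,0]},{"delta_pos":[0,0,0],"twist":[0,0,-5]},{"delta_pos":[0,0,0],"twist":[0,0,-5]},{"delta_pos":[0,0,0],"twist":[0,0,-5]}]' 50 70
python3 -c "
from h import *
st([.6045,.1632,.106])"
python3 -m handwheel '[{"delta_pos":[0,0,0],"twist":[0,0,-5]},{"delta_pos":[0,0,0],"twist":[0,0,-5]},{"delta_pos":[0,0,0],"twist":[0,0,-5]},{"delta_pos":[0,0,0],"twist":[0,0,-5]},{"delta_pos":[0,0,0],"twist":[0,0,-5]}]'
python3 -c "
from h import *
st([.6045,.1632,.106])"
```

```text
clock: 9.2
ee_pos: [0.605, 0.1619, 0.107]
ee_rot: [0.0, 0.984, 0.18, 0.001]
contact_force: [-0.6, -0.0, 6.5]
width: 0.658
t 9.2 pos [0.605  0.1619 0.107 ] yaw 20.73 z [ 0.003 -0.    -1.   ] F [-0.6 -0.   6.5] M [-0.14 -0.   -0.03] w 56.2 q [ 0.2   0.42  1.26 -0.    1.46  1.41]
tool delta mm [-0.  -1.4  1. ]
clock: 9.82
ee_pos: [0.6051, 0.162, 0.1072]
ee_rot: [0.001, 0.921, 0.389, 0.002]
contact_force: [0.1, -0.1, 7.2]
width: 0.659
t 9.82 pos [0.6051 0.162  0.1072] yaw 45.74 z [ 0.003 -0.    -1.   ] F [ 0.1 -0.1  7.2] M [ 0.01 -0.03 -0.03] w 56.3 q [ 0.2   0.42  1.26 -0.    1.46  0.98]
tool delta mm [ 0.5 -1.2  1.2]
```

The turn shows almost no reaction moment, so I'll check that the cap is turning and the jar isn't.

```bash
python3 - <<'E'
from h import *
b=camera("scene")[:,:,::-1]
cv2.imwrite("pics/c2.png",cv2.resize(b[140:260,250:400],(750,600),interpolation=cv2.INTER_CUBIC))
st()
E
```

```text
t 9.88 pos [0.6051 0.162  0.1072] yaw 45.95 z [ 0.003 -0.    -1.   ] F [0.2 1.  6.6] M [0.03 0.05 0.09] w 56.5 q [ 0.2   0.42  1.26 -0.    1.46  0.97]
```

View pics/c2.png

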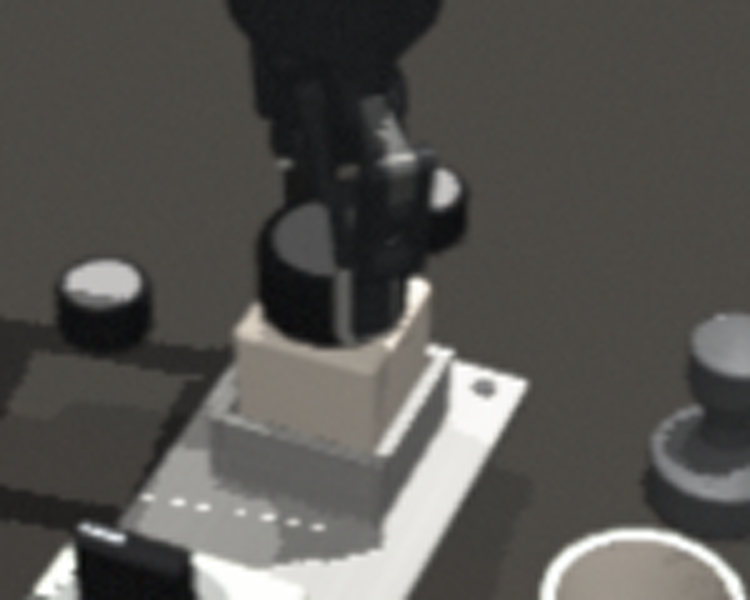

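The jar sits square in its socket with the fingers on the cap at (330,260), so the turn is good. I'll continue to about 82° in total.

```bash
python3 -m handwheel '[{"delta_pos":[0,0,0],"twist":[0,0,-7]},{"delta_pos":[0,0,0],"twist":[0,0,-7]},{"delta_pos":[0,0,0],"twist":[0,0,-7]},{"delta_pos":[0,0,0],"twist":[0,0,-7]}]'
python3 -c "
from h import *
st()"
python3 -m handwheel '[{"delta_pos":[0,0,0],"twist":[0,0,-7]},{"delta_pos":[0,0,0],"twist":[0,0,-7]},{"delta_pos":[0,0,0],"twist":[0,0,0]},{"delta_pos":[0,0,0],"twist":[0,0,0]}]'
python3 -c "
from h import *
st()"
python3 -m handwheel '[{"delta_pos":[0,0,-2],"twist":[0,0,0]},{"delta_pos":[0,0,-2],"twist":[0,0,0]},{"delta_pos":[0,0,0],"twist":[0,0,0]}]'
python3 -c "
from h import *
st()"
```

```text
clock: 10.38
ee_pos: [0.6048, 0.1625, 0.1071]
ee_rot: [0.001, 0.8, 0.601, 0.001]
contact_force: [-1.2, 1.8, 7.4]
width: 0.657
t 10.38 pos [0.6048 0.1625 0.1071] yaw 73.82 z [ 0.003  0.001 -1.   ] F [-1.2  1.8  7.4] M [ 0.34  0.14 -0.11] w 56.1 q [0.2  0.42 1.26 0.   1.46 0.49]
clock: 10.88
ee_pos: [0.6047, 0.1623, 0.107]
ee_rot: [0.001, 0.722, 0.692, 0.001]
contact_force: [-2.5, 1.1, 7.6]
width: 0.656
t 10.88 pos [0.6047 0.1623 0.107 ] yaw 87.6 z [ 0.002  0.    -1.   ] F [-2.5  1.1  7.6] M [0.22 0.31 0.1 ] w 56.1 q [ 0.2   0.42  1.26 -0.    1.46  0.25]
clock: 11.25
ee_pos: [0.6044, 0.162, 0.1095]
ee_rot: [0.0, 0.722, 0.692, 0.0]
contact_force: [0.8, 1.4, 2.4]
width: 0.659
t 11.25 pos [0.6044 0.162  0.1095] yaw 87.57 z [ 0.001 -0.    -1.   ] F [0.8 1.4 2.4] M [ 0.18 -0.23  0.01] w 56.3 q [ 0.2   0.42  1.26 -0.    1.46  0.25]
```

```bash
python3 -m handwheel '[{"delta_pos":[0,0,-1.5],"twist":[0,0,0]},{"delta_pos":[0,0,-1.5],"twist":[0,0,0]},{"delta_pos":[0,0,0],"twist":[0,0,0]},{"delta_pos":[0,0,0],"twist":[0,0,0]}]'
python3 - <<'E'
from h import *
st()
b=camera("scene")[:,:,::-1]
cv2.imwrite("pics/c3.png",cv2.resize(b[140:260,250:400],(750,600),interpolation=cv2.INTER_CUBIC))
st()
E
```

```text
clock: 11.75
ee_pos: [0.6039, 0.1619, 0.1118]
ee_rot: [-0.0, 0.722, 0.692, -0.001]
contact_force: [0.2, 0.0, -0.6]
width: 0.657
t 11.75 pos [0.6039 0.1619 0.1118] yaw 87.57 z [-0.001 -0.    -1.   ] F [ 0.2  0.  -0.6] M [-0.01  0.03 -0.  ] w 56.1 q [ 0.2   0.41  1.26 -0.    1.47  0.25]
t 11.8 pos [0.6039 0.162  0.1118] yaw 87.57 z [-0.001 -0.    -1.   ] F [ 0.1  0.2 -0.8] M [ 0.03  0.03 -0.02] w 56.4 q [ 0.2   0.41  1.26 -0.    1.47  0.25]
```

View pics/c3.png

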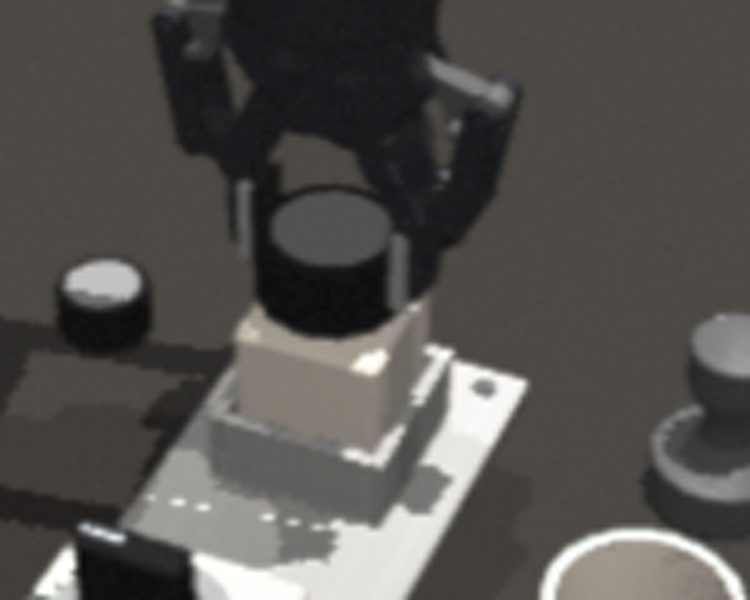

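The cap has risen about 5 mm, the jar is still seated, and only the cap's weight remains on the wrist, so the threads are free. I'll lift another 50 mm.

```bash
python3 -m handwheel '[{"delta_pos":[0,0,-6],"twist":[0,0,0]},{"delta_pos":[0,0,-8],"twist":[0,0,0]},{"delta_pos":[0,0,-8],"twist":[0,0,0]},{"delta_pos":[0,0,-8],"twist":[0,0,0]},{"delta_pos":[0,0,-8],"twist":[0,0,0]}]'
python3 -m handwheel '[{"delta_pos":[0,0,-7],"twist":[0,0,0]},{"delta_pos":[0,0,-4],"twist":[0,0,0]},{"delta_pos":[0,0,0],"twist":[0,0,0]},{"delta_pos":[0,0,0],"twist":[0,0,0]},{"delta_pos":[0,0,0],"twist":[0,0,0]}]'
python3 - <<'E'
from h import *
st()
b=camera("scene")[:,:,::-1];a=camera("top")[:,:,::-1]
s=cv2.resize(b[120:290,240:410],(510,510),interpolation=cv2.INTER_CUBIC)
k=cv2.resize(a[225:315,310:395],(285,302));k=cv2.copyMakeBorder(k,0,208,0,0,cv2.BORDER_CONSTANT)
cv2.imwrite("pics/c4.png",cv2.hconcat([s,k]))
for z in(.11,.14,.155,.17):print(z,proj("scene",[.6041,.1630,z]),(proj("scene",[.6041,.1630,z])-[240,120])*3)
E
```

```text
clock: 12.42
ee_pos: [0.6042, 0.1621, 0.151]
ee_rot: [0.0, 0.722, 0.692, 0.0]
contact_force: [0.4, -0.2, 0.0]
width: 0.662
clock: 13.05
ee_pos: [0.604, 0.162, 0.1609]
ee_rot: [-0.0, 0.722, 0.692, -0.0]
contact_force: [-0.3, 0.5, -1.8]
width: 0.656
t 13.05 pos [0.604  0.162  0.1609] yaw 87.58 z [-0.001 -0.    -1.   ] F [-0.3  0.5 -1.8] M [-0.02  0.02 -0.  ] w 56.1 q [ 0.2   0.38  1.21 -0.    1.56  0.25]
0.11 [316.51550392 189.53359514] [229.54651177 208.60078541]
0.14 [316.47330385 176.68737462] [229.41991154 170.06212386]
0.155 [316.45141723 170.02280226] [229.35425168 150.06840678]
0.17 [316.42898077 163.18936903] [229.28694232 129.5681071 ]
```

View pics/c4.png

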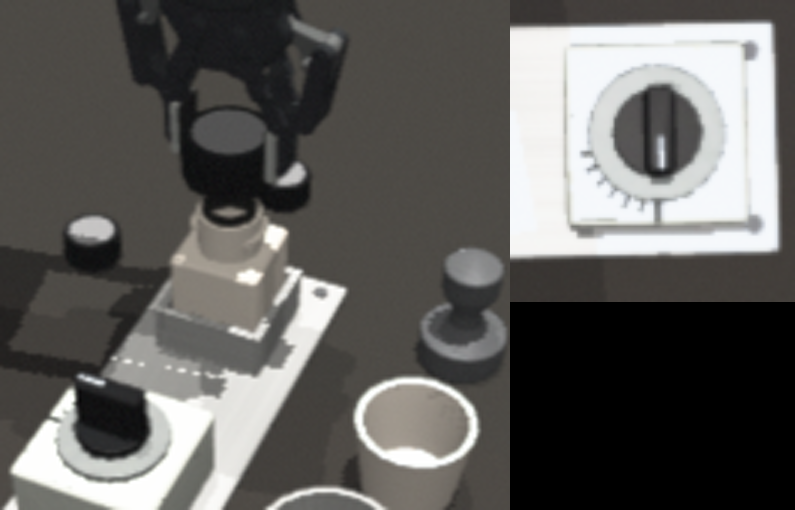

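The open jar stands in its socket. The cap is held level above it, its top at crop (229,133), which is z ≈ 0.168 and puts its lower edge about 28 mm above the rim. The knob is still at zero.

```bash
python3 -c "
from h import *
st();print(job_done())"
```

```text
t 13.15 pos [0.604  0.1621 0.161 ] yaw 87.58 z [-0. -0. -1.] F [ 0.1  0.2 -0.5] M [ 0.01  0.01 -0.  ] w 55.9 q [ 0.2   0.38  1.21 -0.    1.56  0.25]
the job is handed in; nothing more can be done
None
```

The job is handed in at 13.2 s on the robot's clock. The knob was turned back to its zero stop, the cap unscrewed by about 82° in one grasp, and the cap is now held over the open jar. No verdict was reported.

- **Knob:** the wrist moment jumped to about −0.9 N·m at the stop. In the last picture its white line points at the long tick.
- **Cap:** it is level and held in the fingers at about 56 mm opening. Its lower edge is about 28 mm above the rim, and it is centred to within about 2 mm by measurement. Only its own weight (about 0.5 N) remains on the wrist.
- **Jar and bystanders:** the jar stands square in its socket. The tamper and cup look unmoved; the pitcher was mostly out of that last crop, but nothing touched it.
- **One disagreement:** the reaction moment while unscrewing read at most about 0.1 N·m, below the stated 0.2 to 0.3. I did not measure the cap's angle directly. That the threads are free follows from the cap lifting off with no upward pull on the jar.

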